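# Find the loose chair spindle by feel and stand it up for regluing

### The job

One of the four spindles in the chair rail is loose in its joint, and you can tell only by feel: rock them gently one after another across the rail, pushing away from you first and then back toward you, never forcing a sound joint. When you have rocked the loose one through its play both ways, draw it out and stand it fully home, upright, in the hole of the dark gluing stand, leaving the three sound spindles seated and the other things on the bench alone.

Things in the scene. Friction and masses are not known exactly. Their poses are not given: they have to be found in the camera images.
- rail: Pale wooden chair rail, 66 (x) x 330 (y) x 50 mm high, screwed to the bench through a 14 mm high cleat at each end (396 mm in all). Origin: centre of its underside. x points across it, away from the robot (within 0.25 rad), y along it to the robot's left. Four 21 mm bores through its top on the centre line, 80 mm apart; a spindle stands in each.
- seat1 (a point): Centre of bore 1's mouth in the rail's top, 50 mm above the bench, at y = -120 mm along the rail (1 is rightmost seen from the robot). Any of the spindles may stand here.
- seat2 (a point): Centre of bore 2's mouth in the rail's top, 50 mm above the bench, at y = -40 mm along the rail (1 is rightmost seen from the robot). Any of the spindles may stand here.
- seat3 (a point): Centre of bore 3's mouth in the rail's top, 50 mm above the bench, at y = 40 mm along the rail (1 is rightmost seen from the robot). Any of the spindles may stand here.
- seat4 (a point): Centre of bore 4's mouth in the rail's top, 50 mm above the bench, at y = 120 mm along the rail (1 is rightmost seen from the robot). Any of the spindles may stand here.
- spindle_a: One of four turned wooden spindles that look alike, 0.1 kg, upright in the rail. Origin on its axis under the shoulder (34 mm across, 8 mm thick), which rests on the rail's top; z up the axis. Neck 19 mm across; from 43 to 105 mm up a square block 22 x 22 mm, its faces square to the rail; round button top to 115 mm. Below the shoulder, hidden in the bore, a tenon 16 mm across, 40 mm long.
- top_a (a point): Centre of spindle_a's top end. A sound joint gives only a few mm here under a 4 N push and cannot be drawn by hand; the loose one rocks freely, 10 mm or more to each side under less than 1 N, falls back upright when let go and lifts straight out. Which one is loose changes every time and cannot be seen.
- spindle_b: One of four turned wooden spindles that look alike, 0.1 kg, upright in the rail. Origin on its axis under the shoulder (34 mm across, 8 mm thick), which rests on the rail's top; z up the axis. Neck 19 mm across; from 43 to 105 mm up a square block 22 x 22 mm, its faces square to the rail; round button top to 115 mm. Below the shoulder, hidden in the bore, a tenon 16 mm across, 40 mm long.
- top_b (a point): Centre of spindle_b's top end. A sound joint gives only a few mm here under a 4 N push and cannot be drawn by hand; the loose one rocks freely, 10 mm or more to each side under less than 1 N, falls back upright when let go and lifts straight out. Which one is loose changes every time and cannot be seen.
- spindle_c: One of four turned wooden spindles that look alike, 0.1 kg, upright in the rail. Origin on its axis under the shoulder (34 mm across, 8 mm thick), which rests on the rail's top; z up the axis. Neck 19 mm across; from 43 to 105 mm up a square block 22 x 22 mm, its faces square to the rail; round button top to 115 mm. Below the shoulder, hidden in the bore, a tenon 16 mm across, 40 mm long.
- top_c (a point): Centre of spindle_c's top end. A sound joint gives only a few mm here under a 4 N push and cannot be drawn by hand; the loose one rocks freely, 10 mm or more to each side under less than 1 N, falls back upright when let go and lifts straight out. Which one is loose changes every time and cannot be seen.
- spindle_d: One of four turned wooden spindles that look alike, 0.1 kg, upright in the rail. Origin on its axis under the shoulder (34 mm across, 8 mm thick), which rests on the rail's top; z up the axis. Neck 19 mm across; from 43 to 105 mm up a square block 22 x 22 mm, its faces square to the rail; round button top to 115 mm. Below the shoulder, hidden in the bore, a tenon 16 mm across, 40 mm long.
- top_d (a point): Centre of spindle_d's top end. A sound joint gives only a few mm here under a 4 N push and cannot be drawn by hand; the loose one rocks freely, 10 mm or more to each side under less than 1 N, falls back upright when let go and lifts straight out. Which one is loose changes every time and cannot be seen.
- stand: Dark wooden gluing stand, 84 x 84 x 50 mm high, screwed to the bench by a 14 mm high cleat at each side. Origin: centre of its underside.
- stand_hole (a point): Centre of the mouth of the stand's one hole, in its top face 50 mm above the bench: 24 mm across, through the whole stand, with a 2 mm chamfer. A spindle's tenon goes in until its shoulder rests on the top face.
- sand_block: Cork and paper sanding block, 63x101x34 mm, lying on the bench; bystander, leave it alone. Origin: centre of its underside.
- tape_measure: Tape measure, 37x93x64 mm, lying on the bench; bystander, leave it alone. Origin: centre of its underside.
- offcut_oak: Oak offcut, 40x110x22 mm, lying on the bench; bystander, leave it alone. Origin: centre of its underside.
- block_plane: Metal block plane, 49x176x53 mm, lying on the bench; bystander, leave it alone. Origin: centre of its underside.
- chisel0: Bench chisel, 28x251x28 mm, lying on the bench; bystander, leave it alone. Origin: centre of its underside.
- push_block: Wooden push block with a bow handle, 44x140x60 mm, lying on the bench; bystander, leave it alone. Origin: centre of its underside.
Mind the look-alikes: they are no part of the job. What is shaped like the spindle_c but green is not meant.

How it is judged:
By the outcome, as a careful person would: the job done as asked, in the order asked, and still so for the second after the job is handed in, with the robot touching nothing.
It also fails if it takes over 64 s, if anything falls off the work surface, if the arm or the gripper's body presses on something with over 40 N, if the wrist force passes 120 N, or if a joint passes its speed limit or range.

### The arm

A 7-joint arm with a two-finger parallel gripper is mounted at the origin on a cart in front of the work surface, level with it; the furniture and walls round the work are solid. World frame = base frame: x ahead of the robot, y to its left, z up, the work surface at z = 0. Lengths are in m, angles in rad, forces in N, time in s.
With the tool pointing down it reaches from about 0.4 to 0.875 m from the base axis. Payload 19.3 kg.
Tool frame: the origin (TCP) lies at the very end of the fingers, on their centre line; the grasp point (between the pads) lies 19 mm behind it; z points along the fingers, y is the line along which they close (so a half turn about z gives the same grasp; the last joint's range is limited). The gripper opens to 85 mm and grips with 20 to 120 N. Pads are 22 mm wide; open, the fingers measure 114 mm over their backs; the gripper's body (76 mm by 85 mm) begins 54 mm behind the grasp point. The pads swing forward as they close: fully open they stand 13 mm farther back than shut.
Start: joints at [1.186, 0.521, -0.036, 1.599, 0.021, 1.021, -0.113], TCP at [0.193, -0.594, 0.196] pointing down, gripper open.
Joint ranges: [-2.91, 2.91], [-0.3, 2.13], [-1.5, 1.42], [0.17, 2.43], [-1.26, 4.41], [0.16, 1.93], [-2.52, 2.52]. Speed limits (rad/s): [1.89, 1.89, 2.39, 2.39, 3.01, 3.01, 3.01].

### API

Orientations are given as [roll, pitch, yaw] about the fixed x, y, z axes, in that order (R = Rz(yaw) Ry(pitch) Rx(roll)).
In Python, from workcell import bot gives the robot as it stands.
- The arm moves only by the shell command python3 -m crank 'ROWS' [FORCE]. ROWS is a JSON object of lists of equal length, an entry for each row: "travel": the shift along the world's x, y, z in cm, a list of three; "turn": the turn, a rotation vector about the world's x, y, z in degrees, a list of three; "gripper": the closure, from 0 (fully open) to 1 (shut). A call has exactly 5 rows; each row is the pose to reach, as a shift and turn from the pose commanded when the call began; what a row does not reach only later rows make up. A row lasts 1/10 s, in which the tool goes at most 50 mm and 8.59 degrees, less where a joint would pass 70% of its speed; a pose out of reach is approached as far as the arm can. A call with a gripper value outside its range is refused whole. The fingers move at their own pace and stop on an object; FORCE is the grip in N (left out, the last holds). Time passes only in rows, so rows that repeat a pose let the fingers close, or fill a call up. It gives the time, the measured TCP pose, the force, the opening and the grip force at its end, in the units of the state.
- bot.observe(): the state, without advancing time (a new reading comes with each control period).
- bot.grab_frame(name): name is "scene" or "top" or "wrist"; returns a dict with "pixels" (400x640x3 uint8, red, green, blue), "fx", "fy", "cx", "cy" (pixels), "extrinsics" (4x4, takes a point from world to camera coordinates). Camera axes: x right, y down, z forward; pixel columns grow to the right and rows downward; lengths in m; the calibration is good to about 2 mm. A picture is of the moment at which its call begins. There is no depth.
- bot.job_done(): hands the job in; it is judged then, once.
The state is a dict: "clock": time; "qpos": joint angles; "qd": joint speeds; "joint_efforts": joint torques, N m; "position": TCP position; "tool_rot": TCP orientation; "force": force on the tool from outside, world axes, zero at the start; "moment": the same for the moment, N m; "grip_width": finger opening in m; "finger_force": force on a finger pad.
Only numpy, scipy, OpenCV 4.12 (cv2) and the standard library are available. Lean on these libraries where they do the work, as an engineer would, in place of code of your own. Each camera call takes 0.05 s, during which the arm holds its last target. There are 200 camera calls.

## Working session

There is one attempt and no reset: what is moved stays moved. The work goes in short steps, Python scripts to look and compute and a shell command to move; the robot and the scene stay as the last step left them, time stands still between calls to the robot, and variables do not carry over. Pictures are saved under pics/ and viewed, at most 10 in all, crops included, and the job is handed in when it is done.

```bash
mkdir -p pics; ls; cat > h.py <<'E'
import numpy as np, cv2
from workcell import bot
def grab(n):
    f=bot.grab_frame(n); return f
def save(f,p,crop=None,s=1):
    im=f["pixels"][:,:,::-1]
    if crop: x0,y0,x1,y1=crop; im=im[y0:y1,x0:x1]
    cv2.imwrite("pics/"+p,cv2.resize(im,None,fx=s,fy=s,interpolation=cv2.INTER_CUBIC))
def ray(f,u,v):
    E=np.array(f["extrinsics"]);R=E[:3,:3];t=E[:3,3]
    return -R.T@t, R.T@np.array([(u-f["cx"])/f["fx"],(v-f["cy"])/f["fy"],1])
def onz(f,u,v,z):
    c,d=ray(f,u,v); return c+d*(z-c[2])/d[2]
def proj(f,p):
    E=np.array(f["extrinsics"]);q=E[:3,:3]@np.array(p)+E[:3,3]
    return np.array([f["fx"]*q[0]/q[2]+f["cx"],f["fy"]*q[1]/q[2]+f["cy"]])
E
python3 - <<'E'
from h import *
for n in("top","scene"):
    f=grab(n); save(f,n+"0.png"); c,d=ray(f,320,200); print(n,c.round(3),d.round(3),f["fx"])
print(bot.observe())
E
```

```text
pics
top [ 0.373 -0.078  1.414] [ 0.121 -0.017 -0.993] 433.7934223397935
scene [-0.094  0.796  0.84 ] [ 0.465 -0.698 -0.544] 382.9271885137954
{'clock': 0.1, 'qpos': array([ 1.18583822,  0.52195074, -0.03634761,  1.59994768,  0.02119632,
        1.02111728, -0.11279885]), 'qd': array([ 4.42855589e-04, -1.88444190e-06, -3.44338962e-04, -3.24598355e-03,
       -1.06042093e-03,  8.97118056e-04, -1.25513157e-03]), 'joint_efforts': array([ 2.29127138e-03, -9.28495002e+01,  1.98335543e+00, -3.70538628e+01,
        1.80308829e-02,  5.33400045e-03,  4.57232716e-06]), 'position': array([ 0.193362  , -0.59397395,  0.19548656]), 'tool_rot': array([-3.14055613e+00,  6.02180983e-05,  3.14763826e-01]), 'force': array([ 0.05820759, -0.72830265,  0.56978821]), 'moment': array([0.02607766, 0.03334657, 0.01861239]), 'finger_force': 0.0, 'grip_width': 0.08513637729444196}
```

View pics/top0.png

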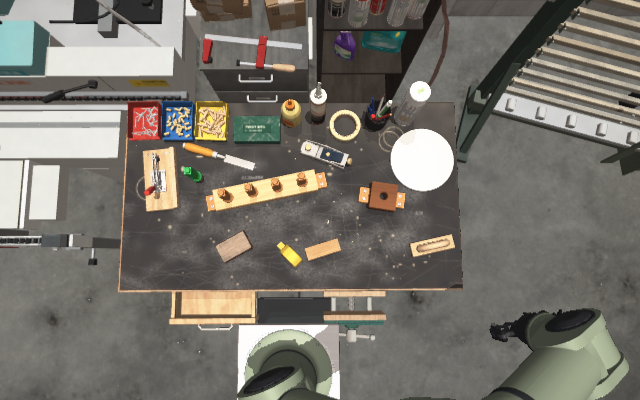

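View pics/scene0.png

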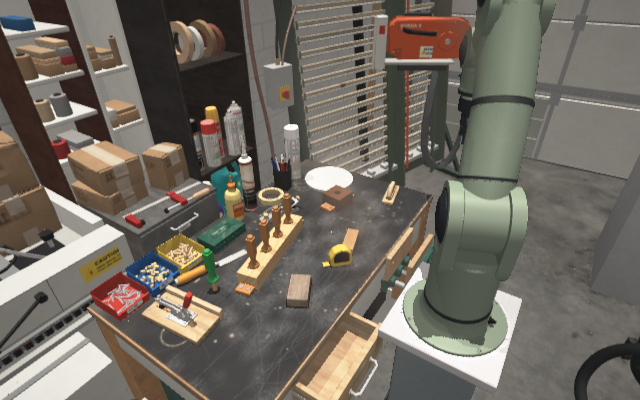

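The top view shows the pale rail from (208,203) to (326,180), with four brown spindles near (224,194), (249,188), (275,183) and (300,179). The dark stand is at (383,196), with its hole near (384,196). The green look-alike at (192,174) is outside the rail and is not meant; the four brown ones in the rail fit. I'll confirm this in an enlarged crop.

```bash
python3 - <<'E'
from h import *
f=grab("top"); save(f,"top1.png",(180,150,420,230),3.3)
im=f["pixels"]; hsv=cv2.cvtColor(im,cv2.COLOR_RGB2HSV)
print([ (p,hsv[p[1],p[0]].tolist()) for p in [(236,193),(262,188),(287,182),(373,190),(393,190),(384,196),(224,194),(300,180),(365,197),(211,203)]])
E
```

```text
[((236, 193), [24, 81, 254]), ((262, 188), [24, 82, 254]), ((287, 182), [24, 78, 254]), ((373, 190), [10, 147, 151]), ((393, 190), [10, 147, 154]), ((384, 196), [12, 104, 44]), ((224, 194), [14, 143, 241]), ((300, 180), [13, 154, 149]), ((365, 197), [13, 122, 225]), ((211, 203), [15, 144, 245])]
```

View pics/top1.png

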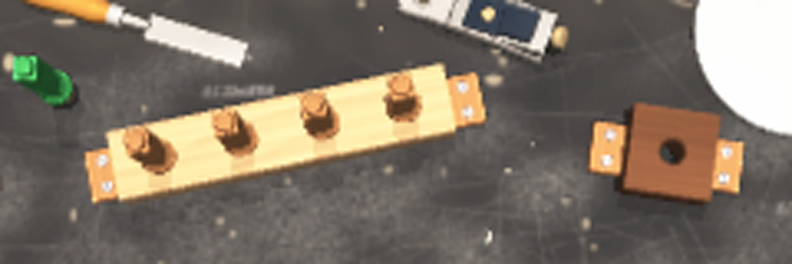

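The crop confirms four brown spindles in the pale rail. The green one stands apart at top-left, and the stand's hole is at crop (672,151).

```bash
cat > m.py <<'E'
from h import *
f=grab("top"); hsv=cv2.cvtColor(f["pixels"],cv2.COLOR_RGB2HSV)
m=cv2.inRange(hsv,(19,40,225),(30,120,255)); m[:160]=0;m[215:]=0;m[:,:205]=0;m[:,330:]=0
pts=cv2.findNonZero(m); h=cv2.convexHull(pts)[:,0].astype(float)
w=np.array([onz(f,u,v,.05)[:2] for u,v in h])
(c,s,a)=cv2.minAreaRect((w*1000).astype(np.float32)); print("rail",c,s,a)
b=cv2.boxPoints((c,s,a)); e=max([b[1]-b[0],b[2]-b[1]],key=np.linalg.norm); e=e/np.linalg.norm(e); e=e*np.sign(e[1])
c=np.array(c)
print("yaw",np.arctan2(-e[0],e[1]))
for i,o in enumerate((-120,-40,40,120)): 
    p=c+e*o; print("seat",i+1,p.round(1), "px top", proj(f,[*(p/1000),.165]).round(1),"px mouth",proj(f,[*(p/1000),.05]).round(1))
m=cv2.inRange(hsv,(5,120,80),(12,255,200)); m[:,:366]=0;m[:,402:]=0;m[:175]=0;m[215:]=0
pts=cv2.convexHull(cv2.findNonZero(m))[:,0].astype(float)
w=np.array([onz(f,u,v,.05)[:2] for u,v in pts]); print("stand",cv2.minAreaRect((w*1000).astype(np.float32)))
g=cv2.inRange(hsv,(0,0,0),(180,255,90)); g[:188]=0;g[205:]=0;g[:,:376]=0;g[:,:][:,392:]=0
n,l,st,ce=cv2.connectedComponentsWithStats(g)
for i in range(1,n): print("hole",st[i],ce[i],onz(f,*ce[i],.05).round(4))
E
python3 m.py
```

```text
rail (572.6009521484375, 84.16874694824219) (65.41375732421875, 353.6607360839844) 11.625704765319824
yaw 0.20290688
seat 1 [596.8 -33.4] px top [297.2 176.1] px mouth [298.5 182.5]
seat 2 [580.7  45. ] px top [270.3 181.6] px mouth [273.8 187.6]
seat 3 [564.5 123.3] px top [243.3 187.2] px mouth [249.1 192.7]
seat 4 [548.4 201.7] px top [216.2 192.8] px mouth [224.2 197.8]
stand ((553.66455078125, -300.54315185546875), (88.03189849853516, 85.29195404052734), 80.91159057617188)
hole [380 192   7   8  42] [383.16666667 195.54761905] [ 0.5536 -0.3022  0.05  ]
```

```bash
python3 - <<'E'
s=open('m.py').read()
s=s.replace("pts=cv2.findNonZero(m); h","m=cv2.morphologyEx(m,cv2.MORPH_OPEN,np.ones((4,4),np.uint8))\npts=cv2.findNonZero(m); h",1).replace("(19,40,225)","(20,40,200)")
s+='''
bt=cv2.inRange(hsv,(8,125,190),(17,255,255)); bt[:168]=0;bt[200:]=0;bt[:,:215]=0;bt[:,310:]=0
n,l,st,ce=cv2.connectedComponentsWithStats(bt)
for i in range(1,n):
    if st[i,4]>8: print("top",st[i],ce[i].round(1),onz(f,*ce[i],.16).round(4))
'''
open('m.py','w').write(s)
E
python3 m.py
```

```text
rail (572.2427978515625, 69.8369140625) (64.17921447753906, 330.6368408203125) 11.597577095031738
yaw 0.20241597
seat 1 [596.4 -47.7] px top [302.1 176.2] px mouth [303.  182.6]
seat 2 [580.3  30.7] px top [275.2 181.7] px mouth [278.3 187.7]
seat 3 [564.2 109. ] px top [248.2 187.3] px mouth [253.6 192.8]
seat 4 [548.1 187.4] px top [221.1 192.9] px mouth [228.7 197.9]
stand ((553.9532470703125, -298.215087890625), (92.98782348632812, 85.23152160644531), 80.68114471435547)
hole [380 192   7   8  42] [383.16666667 195.54761905] [ 0.5536 -0.3022  0.05  ]
top [298 173  10  14  50] [301.9 177. ] [ 0.5949 -0.0469  0.16  ]
top [271 178   8   8  44] [274.3 181.2] [0.5826 0.0338 0.16  ]
top [244 184   8   8  37] [247.6 186.8] [0.5665 0.1117 0.16  ]
top [281 184   2   6  10] [281.5 186.8] [0.5661 0.0127 0.16  ]
top [254 187   4   8  11] [256.1 190.4] [0.5558 0.0867 0.16  ]
top [218 189   7   9  40] [220.8 192.4] [0.5504 0.1894 0.16  ]
top [229 192   4   8  12] [231.2 195.8] [0.5403 0.159  0.16  ]
```

Rail length comes out at 330.6 mm against the given 330 mm, and the seats and spindle tops agree. I'll move above spindle 1, with the finger closing line across the rail.

```bash

python3 -m crank '{"travel":[[2.7,3.65,0.8],[5.4,7.3,1.6],[8.1,10.95,2.4],[10.8,14.6,3.2],[13.5,18.25,4]],"turn":[[0,0,5.57],[0,0,11.14],[0,0,16.71],[0,0,22.28],[0,0,27.85]],"gripper":[0,0,0,0,0]}'
python3 -m crank '{"travel":[[2.7,3.65,0],[5.4,7.3,0],[8.1,10.95,0],[10.8,14.6,0],[13.5,18.25,0]],"turn":[[0,0,5.57],[0,0,11.14],[0,0,16.71],[0,0,22.28],[0,0,27.85]],"gripper":[0,0,0,0,0]}'
python3 -m crank '{"travel":[[2.7,3.65,0],[5.4,7.3,0],[8.1,10.95,0],[10.8,14.6,0],[13.5,18.25,0]],"turn":[[0,0,5.57],[0,0,11.14],[0,0,16.71],[0,0,22.28],[0,0,27.85]],"gripper":[0,0,0,0,0]}'
python3 -m crank '{"travel":[[0,0,0],[0,0,0],[0,0,0],[0,0,0],[0,0,0]],"turn":[[0,0,0],[0,0,0],[0,0,0],[0,0,0],[0,0,0]],"gripper":[0,0,0,0,0]}'
python3 - <<'E'
from h import *
f=grab("wrist"); save(f,"w1.png"); c,d=ray(f,320,200); print(c.round(3),d.round(3))
for p in [(.5964,-.0477,.165),(.5964,-.0477,.05),(.5803,.0307,.165)]: print(proj(f,p))
o=bot.observe(); print(o["qpos"].round(2))
E
```

```text
clock: 0.75
position: [0.3292, -0.4102, 0.2364]
tool_rot: [3.141, 0.0, 0.805]
force: [1.3, -0.6, 0.7]
grip_width: 0.0853
finger_force: 0.0
clock: 1.25
position: [0.4643, -0.2277, 0.2362]
tool_rot: [3.141, 0.0, 1.291]
force: [1.3, -0.9, -0.2]
grip_width: 0.0853
finger_force: 0.0
clock: 1.75
position: [0.5993, -0.0453, 0.236]
tool_rot: [3.142, 0.0, 1.777]
force: [0.6, -1.1, 0.8]
grip_width: 0.085
finger_force: 0.0
clock: 2.25
position: [0.5983, -0.0478, 0.2362]
tool_rot: [3.141, 0.001, 1.771]
force: [0.2, 0.7, -0.6]
grip_width: 0.0854
finger_force: 0.0
[0.583 0.026 0.414] [ 0.045 -0.284 -0.958]
[322.16578813 200.60986555]
[322.58336478 175.3336599 ]
[321.76065981 109.65600119]
[ 0.36  0.49 -0.55  1.6   0.27  1.13 -0.05]
```

View pics/w1.png

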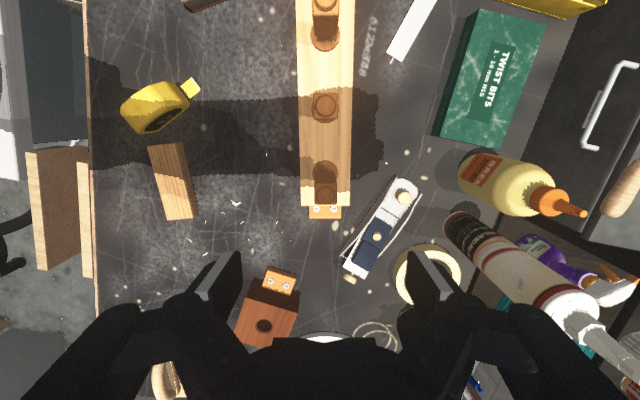

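The wrist view shows the spindle tops of 1, 2 and 3 at about (325,195), (325,105) and (325,5). That is within about 2 mm of my prediction, and the TCP is centred over spindle 1. I'll descend, then partly close around it without contact.

```bash

python3 -m crank '{"travel":[[0,0,-2.4],[0,0,-4.8],[0,0,-7.2],[0,0,-9.6],[0,0,-11.8]],"turn":[[0,0,0],[0,0,0],[0,0,0],[0,0,0],[0,0,0]],"gripper":[0,0,0,0,0]}' 20 | tail -5
python3 -m crank '{"travel":[[0,0,0],[0,0,0],[0,0,0],[0,0,0],[0,0,0]],"turn":[[0,0,0],[0,0,0],[0,0,0],[0,0,0],[0,0,0]],"gripper":[0.5,0.5,0.5,0.5,0.5]}'
cat > ff.py <<'E'
from h import *
import sys
F=[]
for i in range(int(sys.argv[1]) if len(sys.argv)>1 else 3):
    f=grab("wrist"); F.append(bot.observe()["force"])
F=np.array(F)
x=np.array([np.cos(.2024),np.sin(.2024),0]);o=bot.observe()
p=o["position"]; c=np.array([.5982,-.0477,0])
print("Fx_rail %.2f +- %.2f"%((F@x).mean(),(F@x).std()/len(F)**.5),"pos",p.round(4),"rail-x off %.1f mm along %.1f"%(1000*(p-c)@x,1000*(p-c)@[-x[1],x[0],0]),"w",o["grip_width"].round(4),"t",round(o["clock"],2))
E
python3 ff.py 6; python3 -c "
from h import *
save(grab('wrist'),'w2.png')"
```

```text
position: [0.5982, -0.0473, 0.1171]
tool_rot: [-3.141, 0.0, 1.772]
force: [0.5, -0.2, 0.1]
grip_width: 0.0853
finger_force: 0.0
clock: 3.3
position: [0.5988, -0.0469, 0.1188]
tool_rot: [3.141, 0.0, 1.773]
force: [0.0, 0.3, -0.6]
grip_width: 0.0427
finger_force: 0.0Traceback (most recent call last):
  File "ff.py", line 9, in <module>
    print("Fx_rail %.2f +- %.2f"%((F@x).mean(),(F@x).std()/len(F)**.5),"pos",p.round(4),"rail-x off %.1f mm along %.1f"%(1000*(p-c)@x,1000*(p-c)@[-x[1],x[0],0]),"w",o["grip_width"].round(4),"t",round(o["clock"],2))
                                                                                                                                                                     ^^^^^^^^^^^^^^^^^^^^^
AttributeError: 'float' object has no attribute 'round'
```

View pics/w2.png

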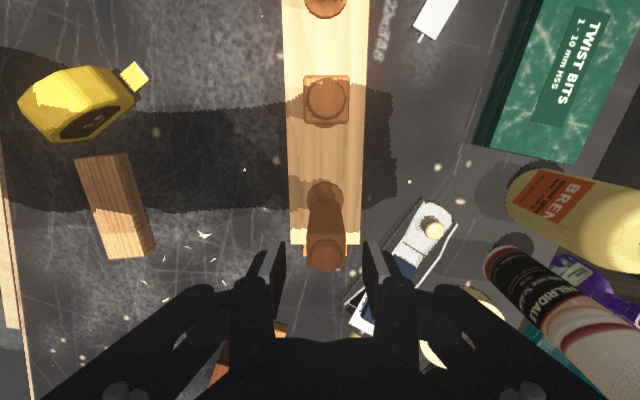

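The fingers straddle spindle 1 centrally: pads at u≈285 and 363, spindle at 326. Now the gentle push away from me.

```bash
sed -i 's/o\["grip_width"\].round(4)/round(o["grip_width"],4)/' ff.py; python3 ff.py 4
python3 -m crank '{"travel":[[0.2,0.04,0],[0.39,0.08,0],[0.59,0.12,0],[0.78,0.16,0],[0.88,0.18,0]],"turn":[[0,0,0],[0,0,0],[0,0,0],[0,0,0],[0,0,0]],"gripper":[0.5,0.5,0.5,0.5,0.5]}' >/dev/null; python3 ff.py 4
python3 -m crank '{"travel":[[0.05,0.01,0],[0.1,0.02,0],[0.15,0.03,0],[0.2,0.04,0],[0.2,0.04,0]],"turn":[[0,0,0],[0,0,0],[0,0,0],[0,0,0],[0,0,0]],"gripper":[0.5,0.5,0.5,0.5,0.5]}' >/dev/null; python3 ff.py 4
```

```text
Fx_rail 0.26 +- 0.22 pos [ 0.5985 -0.0468  0.118 ] rail-x off 0.5 mm along 0.9 w 0.0429 t 3.85
Fx_rail -0.08 +- 0.13 pos [ 0.6072 -0.045   0.118 ] rail-x off 9.4 mm along 0.8 w 0.0425 t 4.55
Fx_rail 0.06 +- 0.28 pos [ 0.6093 -0.0446  0.118 ] rail-x off 11.5 mm along 0.8 w 0.0432 t 5.25
```

```bash

python3 -m crank '{"travel":[[0.05,0.01,0],[0.1,0.02,0],[0.15,0.03,0],[0.15,0.03,0],[0.15,0.03,0]],"turn":[[0,0,0],[0,0,0],[0,0,0],[0,0,0],[0,0,0]],"gripper":[0.5,0.5,0.5,0.5,0.5]}' >/dev/null; python3 ff.py 4
python3 -m crank '{"travel":[[0.05,0.01,0],[0.1,0.02,0],[0.15,0.03,0],[0.15,0.03,0],[0.15,0.03,0]],"turn":[[0,0,0],[0,0,0],[0,0,0],[0,0,0],[0,0,0]],"gripper":[0.5,0.5,0.5,0.5,0.5]}' >/dev/null; python3 ff.py 4;  python3 -c "
from h import *
save(grab('wrist'),'w3.png',(220,60,420,320),2)"
```

```text
Fx_rail 0.33 +- 0.21 pos [ 0.6108 -0.0443  0.118 ] rail-x off 13.0 mm along 0.8 w 0.0428 t 5.95
Fx_rail -0.55 +- 0.20 pos [ 0.6123 -0.044   0.118 ] rail-x off 14.6 mm along 0.8 w 0.0428 t 6.65
```

View pics/w3.png

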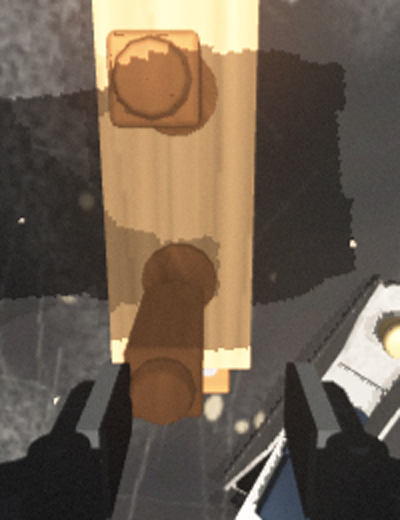

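The near pad (crop u≈128) is just touching the spindle block (left edge ≈130). I'll continue in small steps.

```bash

python3 -m crank '{"travel":[[0.05,0.01,0],[0.1,0.02,0],[0.15,0.03,0],[0.15,0.03,0],[0.15,0.03,0]],"turn":[[0,0,0],[0,0,0],[0,0,0],[0,0,0],[0,0,0]],"gripper":[0.5,0.5,0.5,0.5,0.5]}' >/dev/null; python3 ff.py 4
```

```text
Fx_rail -3.23 +- 0.28 pos [ 0.6136 -0.0438  0.1181] rail-x off 15.9 mm along 0.7 w 0.0427 t 7.4
```

Spindle 1 pushes back with 3.2 N after about 1.5 mm, so it is sound. Now back toward me, which also gives the true centre.

```bash

python3 -m crank '{"travel":[[-0.4,-0.08,0],[-0.8,-0.16,0],[-1.2,-0.24,0],[-1.6,-0.32,0],[-1.96,-0.40,0]],"turn":[[0,0,0],[0,0,0],[0,0,0],[0,0,0],[0,0,0]],"gripper":[0.5,0.5,0.5,0.5,0.5]}' >/dev/null; python3 ff.py 3
python3 -m crank '{"travel":[[-0.05,-0.01,0],[-0.1,-0.02,0],[-0.15,-0.03,0],[-0.15,-0.03,0],[-0.15,-0.03,0]],"turn":[[0,0,0],[0,0,0],[0,0,0],[0,0,0],[0,0,0]],"gripper":[0.5,0.5,0.5,0.5,0.5]}' >/dev/null; python3 ff.py 4
python3 -m crank '{"travel":[[-0.05,-0.01,0],[-0.1,-0.02,0],[-0.15,-0.03,0],[-0.15,-0.03,0],[-0.15,-0.03,0]],"turn":[[0,0,0],[0,0,0],[0,0,0],[0,0,0],[0,0,0]],"gripper":[0.5,0.5,0.5,0.5,0.5]}' >/dev/null; python3 ff.py 4
```

```text
Fx_rail 0.11 +- 0.06 pos [ 0.5941 -0.0478  0.1181] rail-x off -4.0 mm along 0.7 w 0.0431 t 8.05
Fx_rail 0.21 +- 0.19 pos [ 0.5927 -0.048   0.118 ] rail-x off -5.4 mm along 0.8 w 0.0428 t 8.75
Fx_rail -0.20 +- 0.10 pos [ 0.5912 -0.0483  0.118 ] rail-x off -7.0 mm along 0.8 w 0.0427 t 9.45
```

```bash

python3 -m crank '{"travel":[[-0.05,-0.01,0],[-0.1,-0.02,0],[-0.15,-0.03,0],[-0.15,-0.03,0],[-0.15,-0.03,0]],"turn":[[0,0,0],[0,0,0],[0,0,0],[0,0,0],[0,0,0]],"gripper":[0.5,0.5,0.5,0.5,0.5]}' >/dev/null; python3 ff.py 4
python3 -m crank '{"travel":[[-0.05,-0.01,0],[-0.1,-0.02,0],[-0.1,-0.02,0],[-0.1,-0.02,0],[-0.1,-0.02,0]],"turn":[[0,0,0],[0,0,0],[0,0,0],[0,0,0],[0,0,0]],"gripper":[0.5,0.5,0.5,0.5,0.5]}' >/dev/null; python3 ff.py 4
```

```text
Fx_rail 0.20 +- 0.16 pos [ 0.5897 -0.0486  0.118 ] rail-x off -8.5 mm along 0.9 w 0.0422 t 10.15
Fx_rail -0.05 +- 0.16 pos [ 0.5887 -0.0488  0.118 ] rail-x off -9.5 mm along 0.8 w 0.0428 t 10.85
```

```bash

python3 -m crank '{"travel":[[-0.05,-0.01,0],[-0.1,-0.02,0],[-0.15,-0.03,0],[-0.15,-0.03,0],[-0.15,-0.03,0]],"turn":[[0,0,0],[0,0,0],[0,0,0],[0,0,0],[0,0,0]],"gripper":[0.5,0.5,0.5,0.5,0.5]}' >/dev/null; python3 ff.py 4
python3 -c "
from h import *
save(grab('wrist'),'w4.png',(220,60,420,320),2)"
```

```text
Fx_rail 0.45 +- 0.23 pos [ 0.5873 -0.0491  0.118 ] rail-x off -11.0 mm along 0.8 w 0.0427 t 11.55
```

View pics/w4.png

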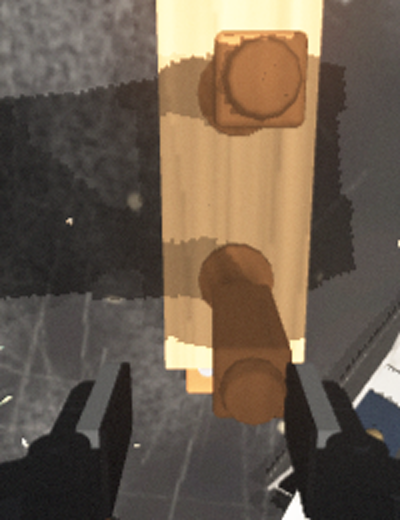

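The far pad (u≈288) is now just at the block's right edge (290). One more small step.

```bash

python3 -m crank '{"travel":[[-0.05,-0.01,0],[-0.1,-0.02,0],[-0.15,-0.03,0],[-0.15,-0.03,0],[-0.15,-0.03,0]],"turn":[[0,0,0],[0,0,0],[0,0,0],[0,0,0],[0,0,0]],"gripper":[0.5,0.5,0.5,0.5,0.5]}' >/dev/null; python3 ff.py 4
```

```text
Fx_rail 2.02 +- 0.12 pos [ 0.5859 -0.0493  0.1181] rail-x off -12.4 mm along 0.9 w 0.0428 t 12.3
```

Spindle 1 is sound both ways. Its centre is at +1.5 mm, with contacts at about +14.4 and −11.3 mm. On to spindle 2.

```bash

python3 -m crank '{"travel":[[1.36,0.28,0],[0.56,4.2,0],[-0.25,8.12,0],[-0.25,8.12,0],[0.34,8.24,0]],"turn":[[0,0,0],[0,0,0],[0,0,0],[0,0,0],[0,0,0]],"gripper":[0.5,0.5,0.5,0.5,0.5]}' >/dev/null
python3 -m crank '{"travel":[[0.2,0.04,0],[0.39,0.08,0],[0.49,0.1,0],[0.59,0.12,0],[0.59,0.12,0]],"turn":[[0,0,0],[0,0,0],[0,0,0],[0,0,0],[0,0,0]],"gripper":[0.5,0.5,0.5,0.5,0.5]}' >/dev/null; python3 ff.py 3
python3 -m crank '{"travel":[[0.05,0.01,0],[0.1,0.02,0],[0.15,0.03,0],[0.2,0.04,0],[0.2,0.04,0]],"turn":[[0,0,0],[0,0,0],[0,0,0],[0,0,0],[0,0,0]],"gripper":[0.5,0.5,0.5,0.5,0.5]}' >/dev/null; python3 ff.py 4
```

```text
Fx_rail -0.75 +- 0.31 pos [0.5949 0.0341 0.118 ] rail-x off 13.2 mm along 80.7 w 0.0426 t 13.45
Fx_rail -4.75 +- 0.22 pos [0.5968 0.0345 0.1179] rail-x off 15.2 mm along 80.8 w 0.0429 t 14.15
```

Spindle 2 is stiff going away. Contact was at about +13, so yaw is about 0.015 rad less than I estimated. Now back toward me.

```bash

python3 -m crank '{"travel":[[-0.7,-0.14,0],[-1.4,-0.28,0],[-2.1,-0.42,0],[-2.5,-0.51,0],[-2.65,-0.54,0]],"turn":[[0,0,0],[0,0,0],[0,0,0],[0,0,0],[0,0,0]],"gripper":[0.5,0.5,0.5,0.5,0.5]}' >/dev/null; python3 ff.py 3
python3 -m crank '{"travel":[[-0.05,-0.01,0],[-0.1,-0.02,0],[-0.15,-0.03,0],[-0.15,-0.03,0],[-0.15,-0.03,0]],"turn":[[0,0,0],[0,0,0],[0,0,0],[0,0,0],[0,0,0]],"gripper":[0.5,0.5,0.5,0.5,0.5]}' >/dev/null; python3 ff.py 4
```

```text
Fx_rail 0.12 +- 0.24 pos [0.5707 0.0292 0.1181] rail-x off -11.5 mm along 80.9 w 0.043 t 14.8
Fx_rail 3.48 +- 0.34 pos [0.5693 0.029  0.1182] rail-x off -12.9 mm along 81.0 w 0.0429 t 15.5
```

Spindle 2 is sound both ways. Spindle 3 next.

```bash

python3 -m crank '{"travel":[[1.28,0.26,0],[0.48,4.18,0],[-0.33,8.1,0],[-0.33,8.1,0],[0.26,8.22,0]],"turn":[[0,0,0],[0,0,0],[0,0,0],[0,0,0],[0,0,0]],"gripper":[0.5,0.5,0.5,0.5,0.5]}' >/dev/null
python3 -m crank '{"travel":[[0.2,0.04,0],[0.39,0.08,0],[0.49,0.1,0],[0.54,0.11,0],[0.54,0.11,0]],"turn":[[0,0,0],[0,0,0],[0,0,0],[0,0,0],[0,0,0]],"gripper":[0.5,0.5,0.5,0.5,0.5]}' >/dev/null; python3 ff.py 3
python3 -m crank '{"travel":[[0.05,0.01,0],[0.1,0.02,0],[0.15,0.03,0],[0.15,0.03,0],[0.15,0.03,0]],"turn":[[0,0,0],[0,0,0],[0,0,0],[0,0,0],[0,0,0]],"gripper":[0.5,0.5,0.5,0.5,0.5]}' >/dev/null; python3 ff.py 4
```

```text
Fx_rail 0.21 +- 0.30 pos [0.577  0.1121 0.118 ] rail-x off 11.3 mm along 160.8 w 0.0429 t 16.65
Fx_rail 0.17 +- 0.28 pos [0.5785 0.1125 0.118 ] rail-x off 12.9 mm along 160.9 w 0.0425 t 17.35
```

```bash

python3 -m crank '{"travel":[[0.05,0.01,0],[0.1,0.02,0],[0.15,0.03,0],[0.15,0.03,0],[0.15,0.03,0]],"turn":[[0,0,0],[0,0,0],[0,0,0],[0,0,0],[0,0,0]],"gripper":[0.5,0.5,0.5,0.5,0.5]}' >/dev/null; python3 ff.py 4
python3 -c "
from h import *
save(grab('wrist'),'w5.png',(220,60,420,320),2)"
```

```text
Fx_rail -0.30 +- 0.14 pos [0.58   0.1128 0.118 ] rail-x off 14.4 mm along 160.9 w 0.043 t 18.05
```

View pics/w5.png

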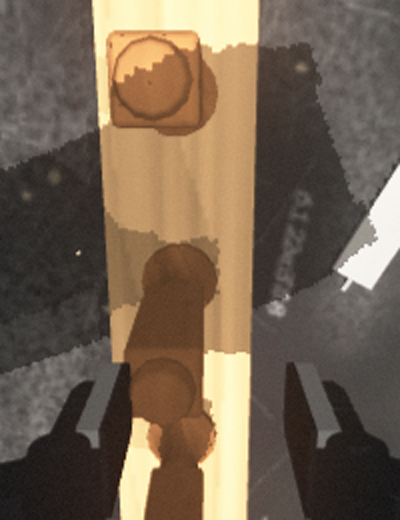

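The picture is the same as spindle 1 at first touch, with the near pad on the block's left face (u≈130). One more step decides it.

```bash

python3 -m crank '{"travel":[[0.05,0.01,0],[0.1,0.02,0],[0.15,0.03,0],[0.15,0.03,0],[0.15,0.03,0]],"turn":[[0,0,0],[0,0,0],[0,0,0],[0,0,0],[0,0,0]],"gripper":[0.5,0.5,0.5,0.5,0.5]}' >/dev/null; python3 ff.py 4
```

```text
Fx_rail -1.49 +- 0.24 pos [0.5816 0.1132 0.1182] rail-x off 16.1 mm along 160.9 w 0.0428 t 18.8
```

```bash

python3 -m crank '{"travel":[[0.05,0.01,0],[0.1,0.02,0],[0.1,0.02,0],[0.1,0.02,0],[0.1,0.02,0]],"turn":[[0,0,0],[0,0,0],[0,0,0],[0,0,0],[0,0,0]],"gripper":[0.5,0.5,0.5,0.5,0.5]}' >/dev/null; python3 ff.py 4
```

```text
Fx_rail -2.13 +- 0.09 pos [0.5827 0.1134 0.1184] rail-x off 17.2 mm along 161.0 w 0.0423 t 19.5
```

Force reaches 2.1 N at about 2.5 mm of give, so spindle 3 is springier but sound (the loose one needs under 1 N). Back the other way.

```bash

python3 -m crank '{"travel":[[-0.7,-0.14,0],[-1.4,-0.28,0],[-2.1,-0.42,0],[-2.65,-0.54,0],[-2.84,-0.58,0]],"turn":[[0,0,0],[0,0,0],[0,0,0],[0,0,0],[0,0,0]],"gripper":[0.5,0.5,0.5,0.5,0.5]}' >/dev/null; python3 ff.py 3
python3 -m crank '{"travel":[[-0.05,-0.01,0],[-0.1,-0.02,0],[-0.15,-0.03,0],[-0.15,-0.03,0],[-0.15,-0.03,0]],"turn":[[0,0,0],[0,0,0],[0,0,0],[0,0,0],[0,0,0]],"gripper":[0.5,0.5,0.5,0.5,0.5]}' >/dev/null; python3 ff.py 4
```

```text
Fx_rail 0.49 +- 0.17 pos [0.5542 0.1075 0.1181] rail-x off -11.9 mm along 160.9 w 0.043 t 20.15
Fx_rail -0.20 +- 0.22 pos [0.5526 0.1072 0.118 ] rail-x off -13.5 mm along 160.9 w 0.0427 t 20.85
```

```bash

python3 -m crank '{"travel":[[-0.05,-0.01,0],[-0.1,-0.02,0],[-0.15,-0.03,0],[-0.15,-0.03,0],[-0.15,-0.03,0]],"turn":[[0,0,0],[0,0,0],[0,0,0],[0,0,0],[0,0,0]],"gripper":[0.5,0.5,0.5,0.5,0.5]}' >/dev/null; python3 ff.py 4
python3 -c "
from h import *
save(grab('wrist'),'w6.png',(220,60,420,320),2)"
```

```text
Fx_rail 0.05 +- 0.25 pos [0.5511 0.1069 0.118 ] rail-x off -15.0 mm along 160.9 w 0.0427 t 21.55
```

View pics/w6.png

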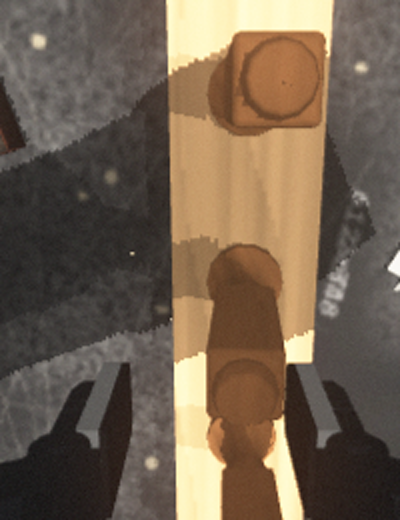

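In this view spindle 3's block (208–287) has moved with the pad: relative to the rail it sits about 15 px off where spindle 1 was. So it has moved about 4–5 mm toward me at near-zero force, and may be the loose one. I'll continue gently.

```bash

python3 -m crank '{"travel":[[-0.1,-0.02,0],[-0.2,-0.04,0],[-0.29,-0.06,0],[-0.29,-0.06,0],[-0.29,-0.06,0]],"turn":[[0,0,0],[0,0,0],[0,0,0],[0,0,0],[0,0,0]],"gripper":[0.5,0.5,0.5,0.5,0.5]}' >/dev/null; python3 ff.py 3
python3 -m crank '{"travel":[[-0.1,-0.02,0],[-0.2,-0.04,0],[-0.29,-0.06,0],[-0.29,-0.06,0],[-0.29,-0.06,0]],"turn":[[0,0,0],[0,0,0],[0,0,0],[0,0,0],[0,0,0]],"gripper":[0.5,0.5,0.5,0.5,0.5]}' >/dev/null; python3 ff.py 3
```

```text
Fx_rail 0.35 +- 0.36 pos [0.5482 0.1063 0.118 ] rail-x off -18.0 mm along 160.9 w 0.0428 t 22.25
Fx_rail 0.88 +- 0.26 pos [0.5453 0.1057 0.118 ] rail-x off -21.0 mm along 160.9 w 0.0428 t 22.9
```

Toward me it yields about 10 mm under 1 N. Rechecking away, since the judged order is away first, then back.

```bash

python3 -m crank '{"travel":[[0.8,0.16,0],[1.6,0.33,0],[2.4,0.49,0],[3.1,0.63,0],[3.45,0.71,0]],"turn":[[0,0,0],[0,0,0],[0,0,0],[0,0,0],[0,0,0]],"gripper":[0.5,0.5,0.5,0.5,0.5]}' >/dev/null; python3 ff.py 3
python3 -m crank '{"travel":[[0.05,0.01,0],[0.1,0.02,0],[0.15,0.03,0],[0.2,0.04,0],[0.2,0.04,0]],"turn":[[0,0,0],[0,0,0],[0,0,0],[0,0,0],[0,0,0]],"gripper":[0.5,0.5,0.5,0.5,0.5]}' >/dev/null; python3 ff.py 4
```

```text
Fx_rail -0.42 +- 0.05 pos [0.5797 0.1129 0.1178] rail-x off 14.2 mm along 161.0 w 0.0425 t 23.55
Fx_rail -0.20 +- 0.28 pos [0.5818 0.1132 0.118 ] rail-x off 16.3 mm along 160.9 w 0.0427 t 24.25
```

```bash

python3 -m crank '{"travel":[[0.1,0.02,0],[0.2,0.04,0],[0.29,0.06,0],[0.29,0.06,0],[0.29,0.06,0]],"turn":[[0,0,0],[0,0,0],[0,0,0],[0,0,0],[0,0,0]],"gripper":[0.5,0.5,0.5,0.5,0.5]}' >/dev/null; python3 ff.py 3
```

```text
Fx_rail 0.30 +- 0.12 pos [0.5847 0.1138 0.118 ] rail-x off 19.2 mm along 161.0 w 0.0428 t 24.9
```

Free now: zero force 5 mm past contact. It must have been lightly stuck at first. I'll take it through its full play away, then back.

```bash

python3 -m crank '{"travel":[[0.1,0.02,0],[0.2,0.04,0],[0.29,0.06,0],[0.29,0.06,0],[0.29,0.06,0]],"turn":[[0,0,0],[0,0,0],[0,0,0],[0,0,0],[0,0,0]],"gripper":[0.5,0.5,0.5,0.5,0.5]}' >/dev/null; python3 ff.py 2
python3 -m crank '{"travel":[[0.1,0.02,0],[0.2,0.04,0],[0.29,0.06,0],[0.29,0.06,0],[0.29,0.06,0]],"turn":[[0,0,0],[0,0,0],[0,0,0],[0,0,0],[0,0,0]],"gripper":[0.5,0.5,0.5,0.5,0.5]}' >/dev/null; python3 ff.py 3
python3 -c "
from h import *
save(grab('wrist'),'w7.png',(220,60,420,320),2)"
```

```text
Fx_rail 0.03 +- 0.00 pos [0.5876 0.1144 0.118 ] rail-x off 22.2 mm along 161.0 w 0.0428 t 25.5
Fx_rail -0.25 +- 0.19 pos [0.5905 0.115  0.118 ] rail-x off 25.2 mm along 161.0 w 0.0425 t 26.15
```

View pics/w7.png

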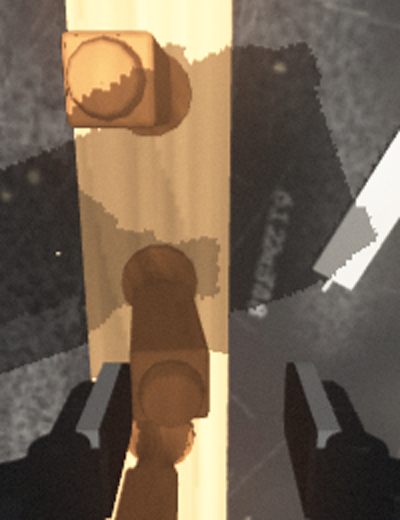

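The spindle clearly leans away: its top is at u=173 while the rail has shifted left by about 23 px, at near-zero force. I'll push a little more to exceed 10 mm, then swing back the other way.

```bash

python3 -m crank '{"travel":[[0.1,0.02,0],[0.15,0.03,0],[0.2,0.04,0],[0.2,0.04,0],[0.2,0.04,0]],"turn":[[0,0,0],[0,0,0],[0,0,0],[0,0,0],[0,0,0]],"gripper":[0.5,0.5,0.5,0.5,0.5]}' >/dev/null; python3 ff.py 2
python3 -m crank '{"travel":[[-0.7,-0.14,0],[-1.4,-0.28,0],[-2.1,-0.43,0],[-2.8,-0.57,0],[-3.5,-0.71,0]],"turn":[[0,0,0],[0,0,0],[0,0,0],[0,0,0],[0,0,0]],"gripper":[0.5,0.5,0.5,0.5,0.5]}' >/dev/null
python3 -m crank '{"travel":[[-0.3,-0.06,0],[-0.6,-0.12,0],[-0.9,-0.18,0],[-1.1,-0.22,0],[-1.1,-0.22,0]],"turn":[[0,0,0],[0,0,0],[0,0,0],[0,0,0],[0,0,0]],"gripper":[0.5,0.5,0.5,0.5,0.5]}' >/dev/null; python3 ff.py 2
python3 -m crank '{"travel":[[-0.08,-0.02,0],[-0.16,-0.03,0],[-0.25,-0.05,0],[-0.25,-0.05,0],[-0.25,-0.05,0]],"turn":[[0,0,0],[0,0,0],[0,0,0],[0,0,0],[0,0,0]],"gripper":[0.5,0.5,0.5,0.5,0.5]}' >/dev/null; python3 ff.py 3
```

```text
Fx_rail -0.03 +- 0.52 pos [0.5925 0.1154 0.118 ] rail-x off 27.2 mm along 160.9 w 0.0428 t 26.8
Fx_rail 3.16 +- 0.07 pos [0.5479 0.1066 0.119 ] rail-x off -18.3 mm along 161.2 w 0.0431 t 27.9
Fx_rail 4.43 +- 0.07 pos [0.5457 0.1062 0.1192] rail-x off -20.5 mm along 161.3 w 0.0427 t 28.55
```

Resistance is higher this time (about 4 N, possibly binding at the end of its play). I'll check numerically where the spindle stands (block edges in the wrist image row) before going on, and then let it fall upright.

```bash
cat > edge.py <<'E'
from h import *
f=grab("wrist"); im=f["pixels"].astype(int); o=bot.observe()
hsv=cv2.cvtColor(f["pixels"],cv2.COLOR_RGB2HSV)
for r in (242,250,258):
    m=(hsv[r,:,0]>=5)&(hsv[r,:,0]<=16)&(hsv[r,:,1]>135)&(hsv[r,:,2]<190)&(hsv[r,:,2]>50); m[:275]=0;m[375:]=0
    k=np.flatnonzero(m); print(r,(k.min(),k.max(),len(k)) if len(k) else None,end="; ")
pl=(hsv[215,:,0]>=17)&(hsv[215,:,0]<=30)&(hsv[215,:,2]>90); k=np.flatnonzero(pl[250:420])+250; print("rail edges r215",k.min(),k.max())
print("F",o["force"].round(1),"M",o["moment"].round(2),o["position"].round(4),o["finger_force"])
E
python3 edge.py
python3 -m crank '{"travel":[[0.3,0.06,0],[0.6,0.12,0],[0.9,0.18,0],[0.9,0.18,0],[0.9,0.18,0]],"turn":[[0,0,0],[0,0,0],[0,0,0],[0,0,0],[0,0,0]],"gripper":[0.5,0.5,0.5,0.5,0.5]}' >/dev/null; python3 edge.py
python3 -m crank '{"travel":[[0.4,0.08,0],[0.8,0.16,0],[1.1,0.22,0],[1.1,0.22,0],[1.1,0.22,0]],"turn":[[0,0,0],[0,0,0],[0,0,0],[0,0,0],[0,0,0]],"gripper":[0.5,0.5,0.5,0.5,0.5]}' >/dev/null; python3 edge.py
```

```text
242 (np.int64(328), np.int64(363), 36); 250 (np.int64(328), np.int64(362), 35); 258 (np.int64(328), np.int64(362), 35); rail edges r215 304 418
F [ 4.3  0.2 13. ] M [ 0.18 -1.24 -0.04] [0.5457 0.1062 0.1192] 6.353797833435237
242 (np.int64(327), np.int64(362), 36); 250 (np.int64(327), np.int64(362), 36); 258 (np.int64(327), np.int64(362), 36); rail edges r215 297 419
F [ 1.4 -0.2  5.2] M [ 0.05 -0.4   0.04] [0.5532 0.1075 0.1182] 2.830834363703616
242 (np.int64(321), np.int64(362), 42); 250 (np.int64(322), np.int64(361), 40); 258 (np.int64(323), np.int64(362), 40); rail edges r215 288 417
F [-0.7 -0.2  2.1] M [-0.01 -0.04  0.02] [0.5639 0.1096 0.1179] 0.7659258718922501
```

The spindle tilted with the pad, but there was also an upward force on the tool. I'll open the fingers to free it and see where it settles.

```bash

python3 -m crank '{"travel":[[0,0,0],[0,0,0],[0.1,0.02,0],[0.2,0.04,0],[0.25,0.05,0]],"turn":[[0,0,0],[0,0,0],[0,0,0],[0,0,0],[0,0,0]],"gripper":[0,0,0,0,0]}' >/dev/null; sed -i 's/m\[:275\]=0;m\[375:\]=0/m[:240]=0;m[410:]=0/' edge.py; python3 edge.py
python3 - <<'E'
from h import *
f=grab("wrist");hsv=cv2.cvtColor(f["pixels"],cv2.COLOR_RGB2HSV)
print(proj(f,[.5655,.1102,.165]),proj(f,[.5655,.1102,.155]),proj(f,[.5655,.1102,.093]),proj(f,[.5655,.1102,.05]))
m=cv2.inRange(hsv,(5,135,50),(16,255,190))
for r in range(40,300,12):
    k=np.flatnonzero(m[r,240:410])+240
    s=np.split(k,np.flatnonzero(np.diff(k)>3)+1) if len(k) else []
    print(r,[(int(a[0]),int(a[-1])) for a in s if len(a)>4])
E
```

```text
242 (np.int64(310), np.int64(345), 36); 250 (np.int64(310), np.int64(344), 35); 258 (np.int64(310), np.int64(344), 35); rail edges r215 286 417
F [ 0.1 -1.   0.4] M [ 0.   -0.01  0.01] [0.5666 0.1101 0.118 ] 0.0
[322.3848351  266.34447869] [322.45885524 257.13581111] [322.77125637 218.27073413] [322.90319545 201.85651001]
40 []
52 []
64 []
76 [(335, 344)]
88 [(308, 348)]
100 [(303, 347)]
112 [(303, 347)]
124 [(314, 335)]
136 []
148 []
160 []
172 []
184 [(316, 333)]
196 [(307, 341)]
208 [(307, 341)]
220 [(304, 337)]
232 [(301, 338)]
244 [(300, 338)]
256 [(301, 338)]
268 [(302, 338)]
280 [(310, 338)]
292 [(316, 333)]
```

Freed, forces are zero and it falls back. I'll confirm it has settled, then work out the grasp.

```bash

python3 -m crank '{"travel":[[0,0,0],[0,0,0],[0,0,0],[0,0,0],[0,0,0]],"turn":[[0,0,0],[0,0,0],[0,0,0],[0,0,0],[0,0,0]],"gripper":[0,0,0,0,0]}' >/dev/null;  python3 edge.py;  python3 ff.py 1
```

```text
242 (np.int64(307), np.int64(344), 38); 250 (np.int64(308), np.int64(344), 37); 258 (np.int64(308), np.int64(344), 37); rail edges r215 285 418
F [ 0.6  0.1 -0.9] M [ 0.    0.03 -0.02] [0.5665 0.1101 0.118 ] 0.0
Fx_rail 0.68 +- 0.00 pos [0.5665 0.1101 0.118 ] rail-x off 0.6 mm along 161.0 w 0.0852 t 30.9
```

It is upright again, centred at u=326. Quick check of its position along the rail with the wrist ray.

```bash
python3 - <<'E'
from h import *
f=grab("wrist"); g=cv2.cvtColor(f["pixels"],cv2.COLOR_RGB2GRAY)
g=cv2.resize(g[40:330,250:400],None,fx=4,fy=4,interpolation=cv2.INTER_CUBIC)
c=cv2.HoughCircles(cv2.GaussianBlur(g,(9,9),2),cv2.HOUGH_GRADIENT,1.2,80,param1=60,param2=22,minRadius=45,maxRadius=95)
for u,v,r in (c[0] if c is not None else [])[:8]:
    u,v=u/4+250,v/4+40; print(round(u,1),round(v,1),round(r/4,1),onz(f,u,v,.163).round(4), onz(f,u,v,.05).round(4))
x=np.array([np.cos(.2024),np.sin(.2024),0]);print(x)
# pad line: project TCP-line grasp point
for z in (.137,.15): print(proj(f,[.5665,.1101,z]))
E
```

```text
325.2 200.4 18.9 [0.5596 0.1452 0.163 ] [0.5671 0.112  0.05  ]
325.4 104.4 23.6 [0.5508 0.189  0.163 ] [0.5506 0.1932 0.05  ]
324.8 278.7 15.8 [0.5684 0.102  0.163 ] [0.5833 0.0319 0.05  ]
[0.97958695 0.20102092 0.        ]
[324.34959253 243.52349197]
[324.40728716 253.37295949]
```

The shoulder circle puts the axis about 2.5 mm further along the rail than the TCP. I'll shift, grip and draw straight up (tenon 40 mm plus margin).

```bash

python3 -m crank '{"travel":[[0,0.25,0],[0,0.25,0],[0,0.25,0],[0,0.25,0],[0,0.25,0]],"turn":[[0,0,0],[0,0,0],[0,0,0],[0,0,0],[0,0,0]],"gripper":[0.4,1,1,1,1]}' 30 >/dev/null
python3 -m crank '{"travel":[[0,0,0],[0,0,0],[0,0,0],[0,0,0],[0,0,0]],"turn":[[0,0,0],[0,0,0],[0,0,0],[0,0,0],[0,0,0]],"gripper":[1,1,1,1,1]}'
python3 -m crank '{"travel":[[0,0,0.4],[0,0,0.8],[0,0,1.2],[0,0,1.6],[0,0,2]],"turn":[[0,0,0],[0,0,0],[0,0,0],[0,0,0],[0,0,0]],"gripper":[1,1,1,1,1]}'; python3 edge.py
```

```text
clock: 31.95
position: [0.5666, 0.1126, 0.1181]
tool_rot: [3.141, -0.0, 1.773]
force: [0.7, -0.6, 3.8]
grip_width: 0.02
finger_force: 29.6
clock: 32.45
position: [0.5665, 0.1126, 0.1384]
tool_rot: [3.142, -0.0, 1.773]
force: [0.6, -0.1, -0.6]
grip_width: 0.02
finger_force: 29.4
242 (np.int64(306), np.int64(341), 36); 250 (np.int64(306), np.int64(341), 36); 258 (np.int64(306), np.int64(340), 34); rail edges r215 297 418
F [-0.9  0.5 -0.2] M [ 0.04  0.02 -0.01] [0.5668 0.1127 0.139 ] 29.366851150989532
```

The spindle comes out freely. Raising it clear of the other spindles and moving toward the stand.

```bash

python3 -m crank '{"travel":[[0,0,4],[0,0,8],[0,0,12],[0,0,16],[0,0,18]],"turn":[[0,0,0],[0,0,0],[0,0,0],[0,0,0],[0,0,0]],"gripper":[1,1,1,1,1]}' |sed -n 2,5p
python3 -m crank '{"travel":[[0,-4.5,0],[0,-9,0],[0,-13.5,0],[0,-18,0],[0,-21,0]],"turn":[[0,0,0],[0,0,0],[0,0,0],[0,0,0],[0,0,0]],"gripper":[1,1,1,1,1]}' |sed -n 2,6p
python3 -m crank '{"travel":[[0,0,0],[0,0,0],[0,0,0],[0,0,0],[0,0,0]],"turn":[[0,0,0],[0,0,0],[0,0,0],[0,0,0],[0,0,0]],"gripper":[1,1,1,1,1]}' |sed -n 2,6p
cat > hole.py <<'E'
from h import *
f=grab("wrist");print(proj(f,[.5545,-.3005,.05]))
u0,v0=proj(f,[.5545,-.3005,.05]).astype(int)
y0=max(v0-45,0);x0=u0-45
hsv=cv2.cvtColor(f["pixels"],cv2.COLOR_RGB2HSV); np.save("wf.npy",f["pixels"])
g=cv2.cvtColor(f["pixels"],cv2.COLOR_RGB2GRAY)[y0:v0+45,x0:u0+45]
for T in (25,35,45):
    n,l,s,c=cv2.connectedComponentsWithStats((g<T).astype(np.uint8))
    for i in range(1,n):
        if 30<s[i,4]<900 and s[i,0]>0 and s[i,1]>0: print(T,s[i]+[x0,y0,0,0,0],(c[i]+[x0,y0]).round(1),onz(f,*(c[i]+[x0,y0]),.05).round(4))
E
python3 hole.py
```

```text
position: [0.5671, 0.113, 0.3216]
tool_rot: [3.138, -0.0, 1.773]
force: [0.2, 0.5, -1.0]
grip_width: 0.0201
position: [0.566, -0.1009, 0.318]
tool_rot: [-3.141, 0.001, 1.77]
force: [1.1, 0.5, -1.0]
grip_width: 0.0199
finger_force: 29.7
position: [0.5666, -0.0965, 0.3181]
tool_rot: [3.142, -0.0, 1.774]
force: [-0.3, 0.6, -1.2]
grip_width: 0.0199
finger_force: 29.7
[294.51409171 274.07772202]
35 [301 241   5  13  38] [303.5 247.5] [ 0.5609 -0.2453  0.05  ]
35 [277 249  13  14  55] [283.1 254.7] [ 0.5281 -0.2664  0.05  ]
45 [298 241   8  44 234] [302.4 262.4] [ 0.5641 -0.2744  0.05  ]
```

The hole is hidden behind the held spindle in this view. I'll reuse the first wrist picture (w1.png, same tool orientation), shifting the camera by the tool displacement.

```bash
python3 - <<'E'
from h import *
f=grab("wrist"); E=np.array(f["extrinsics"]); p=bot.observe()["position"]
c=-E[:3,:3].T@E[:3,3]+np.array([.5983,-.0478,.2362])-p
dy=0.003;Rz=np.array([[np.cos(dy),-np.sin(dy),0],[np.sin(dy),np.cos(dy),0],[0,0,1]])
print("cam",c)  # recorded .583 .026 .414
E2=E.copy();E2[:3,3]=-E[:3,:3]@c; f["extrinsics"]=E2
im=cv2.imread("pics/w1.png"); g=cv2.cvtColor(im,cv2.COLOR_BGR2GRAY)[305:348,240:296]
for T in (30,40,50):
    n,l,s,ce=cv2.connectedComponentsWithStats((g<T).astype(np.uint8))
    for i in range(1,n):
        if 60<s[i,4]<700: q=ce[i]+[240,305]; print(T,s[i],q.round(1),onz(f,*q,.05).round(4))
G=cv2.resize(cv2.cvtColor(im,cv2.COLOR_BGR2GRAY)[0:230,270:380],None,fx=4,fy=4,interpolation=cv2.INTER_CUBIC)
cc=cv2.HoughCircles(cv2.GaussianBlur(G,(9,9),2),cv2.HOUGH_GRADIENT,1.2,60,param1=60,param2=18,minRadius=30,maxRadius=75)
for u,v,r in cc[0][:6]:
    u,v=u/4+270,v/4; print("circ",round(u,1),round(v,1),round(r/4,1),onz(f,u,v,.163).round(4),onz(f,u,v,.056).round(4))
E
```

```text
cam [0.58265095 0.0263147  0.41369328]
30 [ 29  34  27   9 106] [282.1 344.3] [ 0.588  -0.3309  0.05  ]
40 [ 28  33  28  10 236] [283.6 342.7] [ 0.5898 -0.3272  0.05  ]
50 [34  0 22  7 85] [287.6 306.9] [ 0.585 -0.259  0.05 ]
50 [ 17  15  14  12 115] [264.  325.4] [ 0.5543 -0.3004  0.05  ]
50 [ 25  32  31  11 244] [283.3 342.7] [ 0.5893 -0.3274  0.05  ]
circ 325.0 173.0 12.9 [ 0.5939 -0.0219  0.163 ] [ 0.5987 -0.0425  0.056 ]
circ 324.4 37.1 14.7 [0.5713 0.0849 0.163 ] [0.5665 0.1098 0.056 ]
circ 325.0 105.8 11.3 [0.5822 0.0345 0.163 ] [0.5821 0.038  0.056 ]
circ 357.8 211.0 16.9 [ 0.6316 -0.0515  0.163 ] [ 0.6524 -0.0847  0.056 ]
circ 325.6 1.6 10.0 [0.5674 0.1086 0.163 ] [0.5609 0.1437 0.056 ]
circ 332.2 186.2 18.2 [ 0.6029 -0.0327  0.163 ] [ 0.6115 -0.0578  0.056 ]
```

The hole is at (0.5543, −0.3004), which agrees with the top camera after removing its ~2 mm bias. Moving over it and descending to just above.

```bash

python3 -m crank '{"travel":[[-0.24,-4.1,0],[-0.48,-8.2,0],[-0.72,-12.3,0],[-0.96,-16.4,0],[-1.18,-20.4,0]],"turn":[[0,0,0],[0,0,0],[0,0,0],[0,0,0],[0,0,0]],"gripper":[1,1,1,1,1]}' >/dev/null
python3 -m crank '{"travel":[[0,0,0],[0,0,-3.5],[0,0,-7],[0,0,-10.5],[0,0,-13.5]],"turn":[[0,0,0],[0,0,0],[0,0,0],[0,0,0],[0,0,0]],"gripper":[1,1,1,1,1]}' |sed -n 2,6p
python3 -m crank '{"travel":[[0,0,0],[0,0,0],[0,0,0],[0,0,0],[0,0,0]],"turn":[[0,0,0],[0,0,0],[0,0,0],[0,0,0],[0,0,0]],"gripper":[1,1,1,1,1]}' |sed -n 1,6p
python3 - <<'E'
from h import *
# scene-camera check of tenon vs. hole
f=grab("scene"); hsv=cv2.cvtColor(f["pixels"],cv2.COLOR_RGB2HSV)
p=bot.observe()["position"]
for z in (-.108,-.068,-.02,.047): print("exp px axis",z,proj(f,p+[0,0,z]).round(1))
print("hole",proj(f,[.5543,-.3004,.05]).round(1))
u0,v0=proj(f,p+[0,0,-.09]).astype(int)
for v in range(v0-28,v0+16,3):
    r=hsv[v,u0-22:u0+22]; m=(r[:,0]<18)&(r[:,1]>100)&(r[:,2]>60); k=np.flatnonzero(m)+u0-22
    print(v,[(int(a[0]),int(a[-1])) for a in np.split(k,np.flatnonzero(np.diff(k)>1)+1) if len(a)>1])
E
```

```text
position: [0.5544, -0.301, 0.1813]
tool_rot: [-3.141, -0.0, 1.773]
force: [1.4, -0.2, -1.6]
grip_width: 0.02
finger_force: 29.7
clock: 35.6
position: [0.5551, -0.3016, 0.1841]
tool_rot: [3.14, 0.001, 1.773]
force: [1.0, -0.9, -1.5]
grip_width: 0.02
finger_force: 29.8
exp px axis -0.108 [337.4 186.3]
exp px axis -0.068 [337.5 177.3]
exp px axis -0.02 [337.7 166.2]
exp px axis 0.047 [337.9 149.9]
hole [337.3 192.2]
154 []
157 []
160 []
163 []
166 []
169 []
172 []
175 []
178 []
181 []
184 []
187 []
190 [(342, 348)]
193 [(346, 349)]
196 []
```

The arm hides this from the scene camera, so I'll go by feel and descend slowly, watching the force.

```bash

python3 -m crank '{"travel":[[0,0.08,-0.6],[0,0.08,-1.2],[0,0.08,-1.8],[0,0.08,-2.3],[0,0.08,-2.8]],"turn":[[0,0,0],[0,0,0],[0,0,0],[0,0,0],[0,0,0]],"gripper":[1,1,1,1,1]}' |sed -n 2,4p
python3 -m crank '{"travel":[[0,0,-0.2],[0,0,-0.4],[0,0,-0.6],[0,0,-0.6],[0,0,-0.6]],"turn":[[0,0,0],[0,0,0],[0,0,0],[0,0,0],[0,0,0]],"gripper":[1,1,1,1,1]}' |sed -n 1,4p
```

```text
position: [0.5546, -0.3005, 0.1543]
tool_rot: [-3.141, -0.0, 1.773]
force: [0.2, 0.2, -1.5]
clock: 36.65
position: [0.5547, -0.3006, 0.1491]
tool_rot: [3.141, 0.0, 1.773]
force: [-0.0, -0.1, -0.9]
```

The tenon is in the hole (9 mm deep, no resistance). Continuing down to seat.

```bash

python3 -m crank '{"travel":[[0,0,-0.6],[0,0,-1.2],[0,0,-1.8],[0,0,-2.4],[0,0,-2.6]],"turn":[[0,0,0],[0,0,0],[0,0,0],[0,0,0],[0,0,0]],"gripper":[1,1,1,1,1]}' |sed -n 1,4p
python3 -m crank '{"travel":[[0,0,-0.1],[0,0,-0.2],[0,0,-0.3],[0,0,-0.4],[0,0,-0.4]],"turn":[[0,0,0],[0,0,0],[0,0,0],[0,0,0],[0,0,0]],"gripper":[1,1,1,1,1]}' |sed -n 1,4p
```

```text
clock: 37.15
position: [0.5543, -0.3004, 0.122]
tool_rot: [-3.141, -0.001, 1.773]
force: [-0.6, -0.3, -1.7]
clock: 37.65
position: [0.5547, -0.3006, 0.1189]
tool_rot: [-3.142, 0.0, 1.773]
force: [-0.1, -1.3, 0.9]
```

```bash

python3 -m crank '{"travel":[[0,0,-0.05],[0,0,-0.1],[0,0,-0.15],[0,0,-0.2],[0,0,-0.2]],"turn":[[0,0,0],[0,0,0],[0,0,0],[0,0,0],[0,0,0]],"gripper":[1,1,1,1,1]}' |sed -n 2,4p;python3 ff.py 1;python3 edge.py
```

```text
position: [0.5554, -0.3008, 0.118]
tool_rot: [3.14, 0.001, 1.773]
force: [-0.5, 0.7, 10.8]
Fx_rail -1.35 +- 0.00 pos [ 0.5554 -0.3007  0.118 ] rail-x off -92.8 mm along -239.3 w 0.0199 t 38.2
242 (np.int64(279), np.int64(337), 26); 250 (np.int64(307), np.int64(330), 8); 258 (np.int64(311), np.int64(328), 9); rail edges r215 390 417
F [-2.   1.2 10.3] M [0.2  0.34 0.04] [ 0.5554 -0.3007  0.118 ] 31.70627474784851
```

The shoulder contacts (10 N) at TCP z = 0.118, exactly the height it had in the rail, so it is fully home. Easing off, releasing and retreating straight up.

```bash

python3 -m crank '{"travel":[[0,0,0.15],[0,0,0.15],[0,0,0.15],[0,0,0.15],[0,0,0.15]],"turn":[[0,0,0],[0,0,0],[0,0,0],[0,0,0],[0,0,0]],"gripper":[1,1,0,0,0]}' |sed -n 2,5p
python3 -m crank '{"travel":[[0,0,0],[0,0,0],[0,0,0],[0,0,0],[0,0,1]],"turn":[[0,0,0],[0,0,0],[0,0,0],[0,0,0],[0,0,0]],"gripper":[0,0,0,0,0]}' |sed -n 2,5p
python3 -m crank '{"travel":[[0,0,3],[0,0,6],[0,0,9],[0,0,12],[0,0,15]],"turn":[[0,0,0],[0,0,0],[0,0,0],[0,0,0],[0,0,0]],"gripper":[0,0,0,0,0]}' |sed -n 2,5p
python3 -m crank '{"travel":[[-3,-3,0],[-6,-6,0],[-9,-9,0],[-12,-12,0],[-15,-15,0]],"turn":[[0,0,0],[0,0,0],[0,0,0],[0,0,0],[0,0,0]],"gripper":[0,0,0,0,0]}' |sed -n 2,3p
python3 -m crank '{"travel":[[0,0,0],[0,0,0],[0,0,0],[0,0,0],[0,0,0]],"turn":[[0,0,0],[0,0,0],[0,0,0],[0,0,0],[0,0,0]],"gripper":[0,0,0,0,0]}' |sed -n 1,4p
python3 - <<'E'
from h import *
for n in("top","scene"):
    f=grab(n); cv2.imwrite("pics/end_%s.png"%n,f["pixels"][:,:,::-1]); hsv=cv2.cvtColor(f["pixels"],cv2.COLOR_RGB2HSV)
    a=proj(f,[.5546,-.3005,.165]);b=proj(f,[.5546,-.3005,.05]);print(n,"exp top",a.round(1),"base",b.round(1))
    v0=int(min(a[1],b[1])); 
    for v in range(v0-8,int(max(a[1],b[1]))+10,3):
        print(v,hsv[v,int(b[0])-10:int(b[0])+12:1,2].tolist())
E
```

```text
position: [0.5547, -0.3006, 0.1184]
tool_rot: [-3.141, -0.0, 1.773]
force: [-0.6, -0.1, 0.0]
grip_width: 0.0627
position: [0.554, -0.3003, 0.1278]
tool_rot: [-3.14, -0.001, 1.773]
force: [0.5, 0.1, -0.6]
grip_width: 0.0851
position: [0.5546, -0.3004, 0.2807]
tool_rot: [3.141, 0.0, 1.773]
force: [0.3, -0.3, -0.4]
grip_width: 0.0856
position: [0.4033, -0.4516, 0.2795]
tool_rot: [3.141, 0.001, 1.773]
clock: 40.75
position: [0.4054, -0.4499, 0.2786]
tool_rot: [3.141, -0.0, 1.774]
force: [0.3, -0.1, 0.9]
top exp top [388.9 190. ] base [382.6 195.3]
182 [131, 158, 159, 159, 155, 156, 156, 151, 133, 130, 113, 95, 94, 78, 78, 78, 81, 79, 80, 81, 83, 77]
185 [152, 154, 156, 157, 156, 156, 155, 153, 153, 153, 153, 153, 153, 153, 154, 153, 153, 154, 154, 155, 156, 157]
188 [158, 159, 159, 158, 156, 154, 155, 155, 153, 152, 151, 139, 154, 245, 188, 221, 234, 237, 236, 201, 155, 155]
191 [156, 156, 156, 156, 155, 152, 104, 113, 121, 104, 80, 81, 95, 183, 152, 245, 245, 246, 244, 225, 180, 154]
194 [163, 163, 162, 162, 160, 94, 117, 123, 110, 84, 81, 81, 81, 114, 247, 183, 127, 91, 99, 158, 161, 1
[... 1387 characters left out ...]
, 250, 250, 250, 250, 250, 250, 250]
185 [252, 252, 252, 252, 252, 252, 250, 221, 122, 127, 125, 127, 174, 246, 250, 249, 250, 250, 250, 249, 235, 225]
188 [252, 252, 240, 185, 149, 148, 148, 143, 132, 128, 125, 124, 127, 152, 153, 153, 156, 149, 148, 137, 123, 123]
191 [149, 148, 148, 149, 147, 142, 143, 143, 147, 142, 129, 144, 175, 180, 147, 158, 159, 160, 161, 161, 161, 161]
194 [140, 147, 148, 149, 150, 133, 135, 138, 142, 123, 136, 135, 135, 137, 142, 143, 143, 143, 144, 141, 130, 128]
197 [90, 94, 94, 96, 111, 131, 137, 150, 156, 157, 157, 158, 159, 159, 157, 153, 138, 110, 98, 98, 97, 97]
200 [90, 92, 94, 95, 95, 95, 96, 96, 97, 98, 104, 119, 125, 108, 97, 97, 97, 97, 98, 98, 97, 96]
```

The scene image shows the spindle upright in the stand: a dark column at u≈334–340, with its top at row ≈166 as predicted and its base at 192. In the top view, the top is at about (389,190), also as predicted. Handing in.

```bash
python3 -c "
from workcell import bot
print(bot.job_done())"
```

```text
the job is handed in; nothing more can be done
None
```

The loose spindle was number 3 from the right: I rocked it both ways, drew it out, stood it upright and fully home in the dark stand, and handed the job in at about 41 s; spindles 1 and 2 felt sound under pushes up to about 4.8 N, spindle 4 was not touched or rocked, and spindle 3 took 2.1 N on its first push away and 4.4 N on its last push back before drawing freely.

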